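Turn the pump housing up onto the inspection plate

TASK

The bore is to be photographed next. Shove the heavy blue pump housing against the front edge of the inspection plate and tip it over that edge onto the plate, so that its bright bored face, now looking towards the robot, ends on top. Then slide it fully home on the plate, flush against both the back fence and the red side stop, and let go. Leave the other things on the bench where they are.

Things in the scene. Friction and masses are not known exactly. Their poses are not given: they have to be found in the camera images.
- plate: Fixed inspection plate, bare aluminium, 360 mm wide (y), 260 mm deep (x), its top 12 mm above the bench. Origin: middle of its front edge (the long edge nearest the robot), at bench level. x points from the front edge to the back, y along the front edge (left seen from the robot), z up. The strip between front edge and back fence is bare but for the red stop and the bar light.
- fence_face (a point): Foot of the back fence's working face (the face towards the robot), at the middle of the plate, on the plate's top, 100 mm behind the front edge. The fence is a fixed dark steel bar over the plate's full width, 18 mm thick, 26 mm higher than the plate's top. Axes as the plate's.
- camera (a point): Camera on a post, fixed on the plate behind the fence, in the middle: this point, 186 mm behind the front edge and 185 mm above the bench, is where its lens joins the 44 mm wide blue body. The lens overhangs forward to 145 mm behind the front edge, 140 to 180 mm above the bench; top of the camera 240 mm. Keep clear of it.
- side_stop: Red steel side stop, fixed on the plate near its left or right end (differs from run to run): 50 mm long (x), 24 mm wide (y), 30 mm high (33 mm with its screws). Origin: centre of its underside, on the plate's top, 57 mm behind the front edge, 152 mm to one side of the plate's middle; axes as the plate's. Its working face looks to the plate's middle, 12 mm from its origin.
- bar_light: Low black bar light with a white strip on top, fixed on the plate at the end opposite to the red stop: 90 mm (x) by 26 mm (y), 27 mm high. Origin: centre of its underside, on the plate's top, 152 mm to the other side of the plate's middle; axes as the plate's.
- casting: Pump housing to be turned: stiff block, 96 mm (x) by 100 mm (y) by 86 mm (z), 0.6 to 0.9 kg, blue but for its bright -x face with the bore. Origin: centre of the face that is down on the bench at the start; z is up then. At the start -x looks towards the robot and the plain +x face at the plate's front edge, 5 to 45 mm off, up to 12 degrees askew. Wider than most grippers open: push it. Friction on bench and plate 0.4 to 0.8.
- casting_middle (a point): Middle of the pump housing: in its frame at x = 0, y = 0, z = 43 mm. When the housing lies on the plate with the bored face up, this point is 60 mm above the bench and the top face 108 mm.
- bore_mouth (a point): Middle of the housing's bright bored face (100 by 86 mm): in its frame at x = -48, y = 0, z = 43 mm. The bore is round and blind, 46 mm across and 50 mm deep; pushing on this face, keep the fingers beside it or above it.
- reagent_bottle: Bystander: white plastic bottle, 68 mm across, 185 mm high. Origin: centre of its underside.
- amber_jar: Bystander: amber glass jar, black cap, 72 mm across, 95 mm high. Origin: centre of its underside.
- tube_rack: Bystander: white rack 220 mm (x) by 75 mm (y), with glass test tubes up to 115 mm high. Origin: centre of its underside.
- flange: Bystander: steel flange, 72 mm across, 34 mm high, lying flat. Origin: centre of its underside.
- plug_gauge: Bystander: plug gauge, green handle and steel ends, lying along its x, 114 mm long, 22 mm thick. Origin: underside, near its middle.
- caliper_case: Bystander: black caliper case 235 mm (x) by 85 mm (y), 32 mm high with the caliper on it. Origin: centre of its underside.
- beaker: Bystander: glass beaker, 68 mm across, 90 mm high. Origin: centre of its underside.
Mind the look-alikes: they are no part of the job. Of the things shaped like the casting, the blue one is meant.

How it is judged:
On the way:
1. the housing has been tipped onto the plate: it lies flat on the plate's top with the bored face up, its middle at least 12 mm behind the front edge (angle between casting's own x axis and vertical above 3.07 rad and z of casting_middle in the frame of plate between 0.056 and 0.064 m and x of casting_middle in the frame of plate above 0.012 m and y of casting_middle in the frame of plate between -0.13 and 0.13 m), for 0.2 s.
At the end, for the whole second after the job is handed in: The housing lies flat on the plate with the bored face up (within 4 degrees), its faces touching the back fence and the red side stop to within 4 mm and square to them within 3 degrees, at rest (angle between casting's own x axis and vertical above 3.07 rad and z of casting_middle in the frame of plate between 0.056 and 0.064 m and x of casting_middle in the frame of plate between 0.053 and 0.061 m and angle between the z axis of casting and the x axis of plate, either way round below 0.05 rad and (y of casting_middle in the frame of side_stop between 0.058 and 0.066 m or y of casting_middle in the frame of side_stop between -0.066 and -0.058 m) and y of casting_middle in the frame of plate between -0.11 and 0.11 m and linear speed of casting below 0.01 m/s and angular speed of casting below 0.1 rad/s).
It fails at once if a bystander (bottle, jar, tube rack, flange, plug gauge, caliper case or beaker) is moved by more than 30 mm (distance of any of reagent_bottle, amber_jar, tube_rack, flange, plug_gauge, caliper_case, beaker from where it was at the start of the episode above 0.03 m).
It also fails if it takes over 64 s, if anything falls off the work surface, if the arm or the gripper's body presses on something with over 40 N, if the wrist force passes 120 N, or if a joint passes its speed limit or range.

ROBOT

A 6-joint arm with a two-finger parallel gripper is mounted at the origin on the work surface. World frame = base frame: x ahead of the robot, y to its left, z up, the work surface at z = 0. Lengths are in m, angles in rad, forces in N, time in s.
With the tool pointing down it reaches from about 0.35 to 0.95 m from the base axis. Payload 17.4 kg.
Tool frame: the origin (TCP) lies at the very end of the fingers, on their centre line; the grasp point (between the pads) lies manip.pinch_z behind it (manip.pinch_z is the distance from the TCP to the grasp point, in m); z points along the fingers, y is the line along which they close (so a half turn about z gives the same grasp; the last joint's range is limited). The gripper opens to 93 mm and grips with 3 to 60 N. Pads are 15 mm wide; open, the fingers measure 128 mm over their backs; the gripper's body (75 mm by 188 mm) begins 65 mm behind the grasp point.
Start: joints at [-1.343, 0.116, 1.442, -0, 1.584, -0.038], TCP at [0.177, -0.651, 0.219] pointing down, gripper open.
Joint ranges: [-2.83, 2.83], [-0.83, 2.19], [0.07, 2.5], [-1.14, 4.28], [0.01, 3], [-2.97, 2.97]. Speed limits (rad/s): [1.89, 1.89, 2.22, 3.14, 3.14, 3.14].

INTERFACE

Orientations are given as a unit quaternion [x, y, z, w].
In Python, from cell import manip, optics gives the robot as it stands.
- The arm moves only by the tool step_arm, never from a script. Its argument "motion" is a list of rows, each an object of numbers: "claw": the opening, from 0 (shut) to 1 (fully open); "tx", "ty", "tz": the shift along the tool's x, y, z in mm; "roll": the turn about the tool's z in rad. A call has 1 to 12 rows; each row shifts and turns the commanded pose from where the row before left it, along the tool's axes as they then stand; what a row does not reach is not made up. A row lasts 1/10 s, in which the tool goes at most 50 mm and 8.59 degrees, less where a joint would pass 70% of its speed; a pose out of reach is approached as far as the arm can. A call is refused whole if a number of a shift passes 50 or a number of a turn 0.15, either way. A call with a gripper value outside its range is refused whole. The fingers move at their own pace and stop on an object; the grip force is fixed at half the most. Time passes only in rows, so rows that do not move let the fingers close. It gives the time, the measured TCP pose, the force, the opening and the grip force at its end, in the units of the state.
- manip.state(): the state, without advancing time (a new reading comes with each control period).
- optics.snapshot(name): name is "scene" or "top" or "wrist"; returns the picture (480x640x3 uint8, red, green, blue); there is no depth.
- optics.camera_model(name): a dict with "K" (3x3 intrinsics, pixels), "k1" (the pictures are not rectified: a ray, as slopes to the right and down, at radius r is drawn at 1 + k1 r^2 times it, then the intrinsics apply), "xyz" and "orientation" of the camera in the world. Camera axes: x right, y up, looking along -z (the intrinsics and any distortion apply to the point x, -y, -z); pixel columns grow to the right and rows downward; lengths in m; the calibration is good to about 2 mm. A picture is of the moment at which its call begins: read the wrist's pose just before it. camera_model takes no time and is no camera call; for the wrist camera it gives the pose at the moment of the call.
- manip.sign_off(): hands the job in; it is judged then, once.
Trained networks look in the newest picture that a camera, given by its name, has taken for a name from the list of things; names that differ only in an ending like _2 or _b are one class to them, and where a whole thing is asked for, a point or a joint stands for the part that bears it (a point fixed in the world has none). Each returns a list of dicts, best first, with "score" (0 to 1); they miss things now and then, are a little off and sometimes report something else, mostly with a low value. They report only what shows in the picture. A call takes as long as a camera call. They do not tell look-alikes from the thing itself.
- optics.regions_of(target, camera): "mask" (480x640 bool, what is visible of it) and "position" ([column, row] in pixels, amid what is visible of it).
The state is a dict: "time": time; "qpos": joint angles; "joint_vel": joint speeds; "joint_efforts": joint torques, N m; "ee_pos": TCP position; "tcp_rot": TCP orientation; "ft_force": force on the tool from outside, world axes, zero at the start; "wrist_torque": the same for the moment, N m; "finger_gap": opening from 0.0 (shut) to 1.0 (fully open); "grasp_force": force on a finger pad.
Only numpy, scipy, OpenCV 4.12 (cv2) and the standard library are available. Lean on these libraries where they do the work, as an engineer would, in place of code of your own. Each camera call takes 0.05 s, during which the arm holds its last target. There are 200 camera calls.

## Working session

There is one attempt and no reset: what is moved stays moved. The work goes in short steps, Python scripts to look and compute and a tool call to move; the robot and the scene stay as the last step left them, time stands still between calls to the robot, and variables do not carry over. Pictures are saved under pics/ and viewed, at most 10 in all, crops included, and the job is handed in when it is done.

Besides the shell and the picture viewer there is one more tool, called after "Emit:" as name(argument=value, ...), one argument or row to a line, values as JSON. step_arm: Moves the arm, as the interface text tells. Its arguments: {"type":"object","properties":{"motion":{"type":"array","items":{"type":"object","properties":{"claw":{"type":"number"},"tx":{"type":"number"},"ty":{"type":"number"},"tz":{"type":"number"},"roll":{"type":"number"}}}}},"required":["motion"]}

```bash
ls; mkdir -p pics
cat > h.py <<'E'
import numpy as np, cv2
from scipy.spatial.transform import Rotation as R
from cell import manip, optics
def ray(cam,uv):
    m=optics.camera_model(cam) if isinstance(cam,str) else cam
    K=np.array(m["K"]);k=m["k1"]
    d=np.linalg.solve(K,[uv[0],uv[1],1.])[:2]; p=d.copy()
    for _ in range(20): p=d/(1+k*(p@p))
    return np.array(m["xyz"]), R.from_quat(m["orientation"]).apply([p[0],-p[1],-1.])
def at_z(cam,uv,z):
    o,d=ray(cam,uv); return o+d*(z-o[2])/d[2]
def proj(cam,P):
    m=optics.camera_model(cam) if isinstance(cam,str) else cam
    q=R.from_quat(m["orientation"]).inv().apply(np.atleast_2d(P)-m["xyz"])
    s=np.c_[q[:,0]/-q[:,2],-q[:,1]/-q[:,2]]; s=s*(1+m["k1"]*(s**2).sum(1))[:,None]
    K=np.array(m["K"]); return s@K[:2,:2].T+K[:2,2]
def save(name,img): cv2.imwrite("pics/"+name,img[:,:,::-1])
E
python3 - <<'E'
from h import *
a=optics.snapshot("top"); b=optics.snapshot("scene")
save("top.png",a); save("scene.png",b)
for c in("top","scene"):
  m=optics.camera_model(c); print(c,np.round(m["xyz"],3),np.round(R.from_quat(m["orientation"]).as_matrix()[:,2],2),m["K"],m["k1"])
  for n in["casting","side_stop","bar_light","plate","bore_mouth"]:
    for r in optics.regions_of(n,c): print(c,n,round(r["score"],2),np.round(r["position"]),r["mask"].sum())
s=manip.state(); print(s["time"],s["ee_pos"],s["tcp_rot"],manip.pinch_z)
E
```

```text
pics
top [ 0.416 -0.062  1.418] [-0.11  0.    0.99] [[497.10624238   0.         324.74291655]
 [  0.         497.10624238 241.03718147]
 [  0.           0.           1.        ]] -0.0799613037684453
top casting 0.97 [277. 322.] 1430
top casting 0.95 [352. 303.] 1399
top casting 0.88 [304. 253.] 1388
top side_stop 0.6 [365. 207.] 186
top bar_light 0.67 [260. 201.] 287
top plate 0.92 [310. 178.] 10931
top bore_mouth 0.9 [304. 254.] 1412
top bore_mouth 0.87 [278. 320.] 1439
top bore_mouth 0.72 [352. 304.] 1334
scene [ 0.97  -0.62   1.031] [ 0.36 -0.48  0.8 ] [[478.41379654   0.         327.36494958]
 [  0.         478.41379654 243.48232687]
 [  0.           0.           1.        ]] -0.07991013498337553
scene casting 0.86 [335. 239.] 2196
scene casting 0.82 [264. 249.] 2138
scene casting 0.8 [297. 191.] 1817
scene casting 0.57 [409. 238.] 363
scene side_stop 0.62 [338. 312.] 340
scene bar_light 0.79 [413. 241.] 337
scene bore_mouth 0.7 [337. 240.] 2214
scene bore_mouth 0.67 [295. 193.] 1789
scene bore_mouth 0.6 [261. 246.] 2144
0.6 [ 0.17729032 -0.65130808  0.21866128] [ 9.91182619e-01  1.32502891e-01 -1.78412337e-06  3.04898589e-06] 0.0188
```

View pics/top.png

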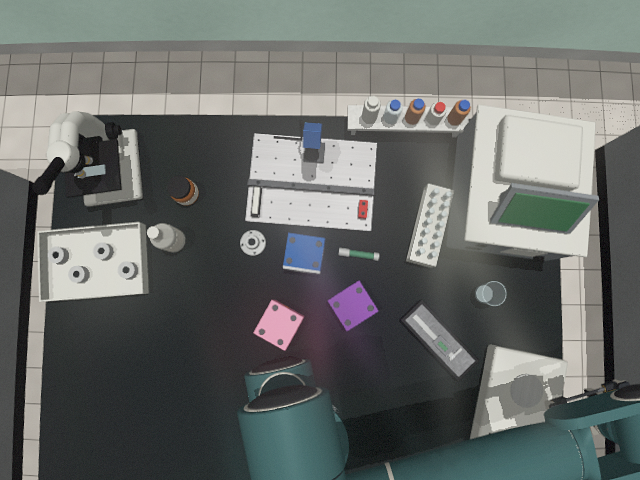

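View pics/scene.png

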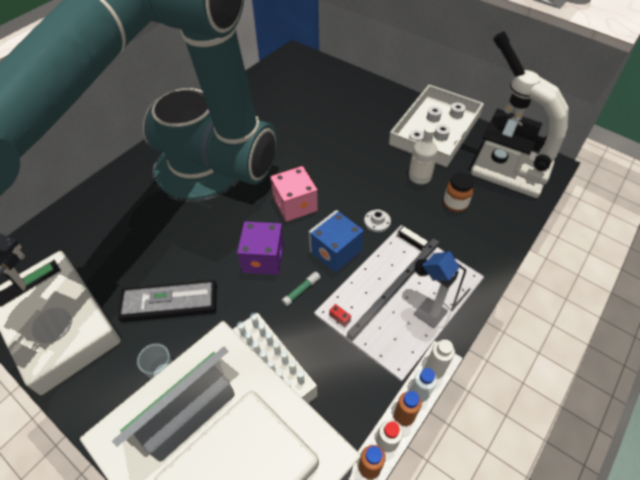

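Lookalikes shaped like the casting: blue at top (304,253), pink (278,322), purple (352,304). The blue one is meant, and it sits directly in front of the plate. The red stop is on the right at (363,208). Next I fit the models to the masks.

```bash
cat >> h.py <<'E'
from scipy.optimize import minimize
def box(p,dx,dy,z0,z1):
    x,y,a=p;c,s=np.cos(a),np.sin(a)
    return np.array([[x+c*u-s*v,y+s*u+c*v,z] for u in dx for v in dy for z in(z0,z1)])
def sil(cam,P,S=4):
    h=cv2.convexHull((proj(cam,P)).astype(np.float32))[:,0]
    m=np.zeros((480,640),np.uint8); cv2.fillConvexPoly(m,np.round(h*16).astype(np.int32),1,shift=4); return m>0
def fit(masks,p0,dx,dy,z0,z1):
    def cost(p):
        return sum(1-(sil(c,box(p,dx,dy,z0,z1))&m).sum()/max(1,(sil(c,box(p,dx,dy,z0,z1))|m).sum()) for c,m in masks)
    best=None
    for a in(-.12,0,.12):
        q=np.array(p0)+[0,0,a]
        r=minimize(cost,q,method="Nelder-Mead",options=dict(initial_simplex=q+np.array([[0,0,0],[.02,0,0],[0,.02,0],[0,0,.12]]),xatol=1e-4,fatol=1e-5))
        if best is None or r.fun<best.fun: best=r
    return best
E
python3 - <<'E'
from h import *
C={c:optics.camera_model(c) for c in("top","scene")}
im={c:optics.snapshot(c) for c in C}
mk={}
for c in C:
    for r in optics.regions_of("casting",c):
        px=im[c][r["mask"]].mean(0); 
        if px[2]>px[0]*1.5 and r["mask"].sum()>1000 and px[1]>px[0]: mk[c]=r["mask"]; print(c,px,r["position"])
p0=at_z(C["top"],(304,253),.086); print(p0)
H=.048,.05
for cs in(["top"],["scene"],["top","scene"]):
    if all(c in mk for c in cs):
        r=fit([(C[c],mk[c]) for c in cs],[p0[0],p0[1],0],(-.048,.048),(-.05,.05),0,.086); print("casting",cs,np.round(r.x,4),r.fun)
cast=r.x
pm=optics.regions_of("plate","top")[0]["mask"]  # newest top
f=at_z(C["top"],(310,226),.012); print("front mid",f)
r=fit([(C["top"],pm)],[f[0],f[1],0],(0,.26),(-.18,.18),0,.012); print("plate",np.round(r.x,4),r.fun); pl=r.x
T=R.from_euler("z",pl[2]).as_matrix()
rel=T.T@np.r_[cast[:2]-pl[:2],0]; print("casting in plate",rel,"yaw",cast[2]-pl[2])
for n,z in(("side_stop",.042),("bar_light",.039)):
  for c in C:
    for q in optics.regions_of(n,c)[:1]: print(n,c,np.round(T.T@(at_z(C[c],q["position"],z)-np.r_[pl[:2],0]),4))
for n in["flange","plug_gauge","tube_rack","reagent_bottle","amber_jar"]:
    for q in optics.regions_of(n,"top")[:1]: print(n,round(q["score"],2),np.round(at_z(C["top"],q["position"],.03),3))
for uv in((278,322),(352,304)): print("decoy",at_z(C["top"],uv,.086))
def draw(c,box_):
    x0,y0,x1,y1=box_;k=6;v=cv2.resize(im[c][y0:y1,x0:x1],None,fx=k,fy=k,interpolation=cv2.INTER_CUBIC)
    def pts(P,col):
        q=(proj(C[c],P)-[x0,y0]+.5)*k
        for i in range(8):
            for j in(1,2,4):
                if not i&j: cv2.line(v,tuple(map(int,q[i])),tuple(map(int,q[i|j])),col,1)
    pts(box(cast,(-.048,.048),(-.05,.05),0,.086),(255,255,0)); pts(box(pl,(0,.26),(-.18,.18),0,.012),(255,0,0))
    pts(box(pl,(.1,.118),(-.18,.18),.012,.038),(0,255,0)); pts(box(pl,(.032,.082),(-.164,-.14),.012,.042),(0,255,255))
    return v
save("f1.png",draw("top",(244,185,377,285)))
save("f2.png",draw("scene",(290,200,423,300)))
np.save("fit.npy",np.r_[cast,pl])
E
```

```text
top [102.42225497 125.18128224 165.79882093] [303.2, 253.2]
scene [ 57.06654344  82.56330869 124.52818854] [334.9, 237.9]
[ 0.53030357 -0.00723595  0.086     ]
casting ['top'] [ 0.5311 -0.0049 -0.1276] 0.06413793103448273
casting ['scene'] [ 0.5311 -0.0036 -0.1075] 0.03650934995547639
casting ['top', 'scene'] [ 0.5316 -0.0046 -0.0994] 0.11224778825610338
front mid [ 0.6142558  -0.01984792  0.012     ]
plate [ 0.6166 -0.0119 -0.0633] 0.08310273261847112
casting in plate [-0.08534083  0.00189816  0.        ] yaw -0.03606471753340765
side_stop top [ 0.0583 -0.1587  0.042 ]
side_stop scene [ 0.0559 -0.1509  0.042 ]
bar_light top [0.0459 0.1427 0.039 ]
bar_light scene [0.0598 0.141  0.039 ]
flange 0.66 [0.559 0.139 0.03 ]
plug_gauge 0.67 [ 0.536 -0.155  0.03 ]
tube_rack 0.74 [ 0.614 -0.356  0.03 ]
reagent_bottle 0.86 [0.57  0.387 0.03 ]
amber_jar 0.67 [0.714 0.348 0.03 ]
decoy [0.34544871 0.05837459 0.086     ]
decoy [ 0.39593323 -0.13754256  0.086     ]
```

View pics/f1.png

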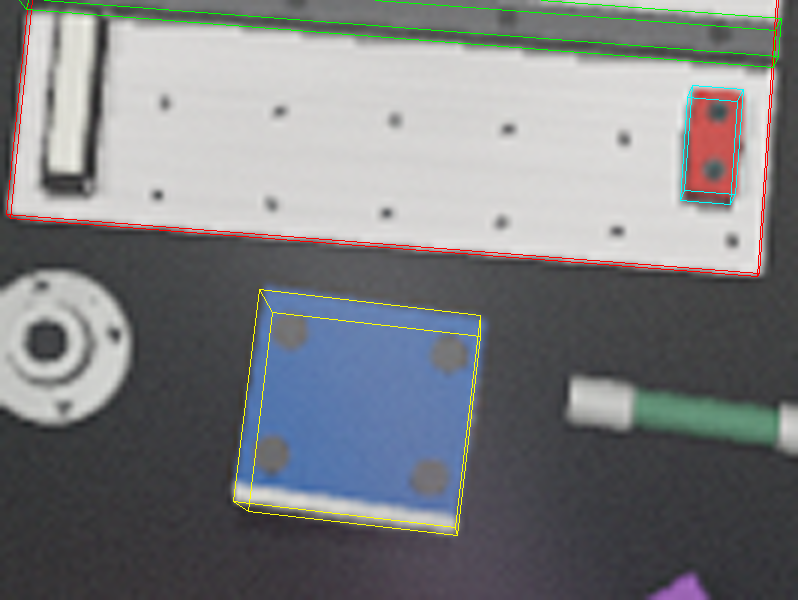

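View pics/f2.png

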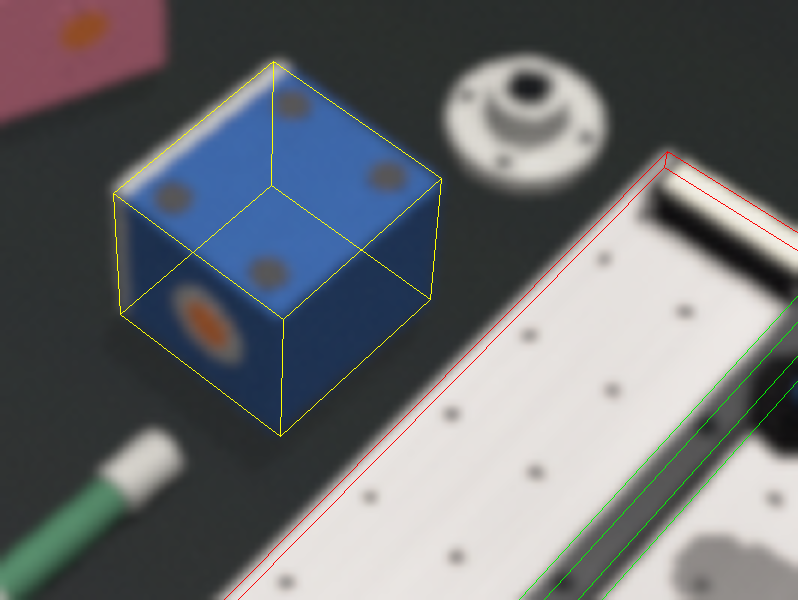

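The overlays fit well: housing at (0.532, -0.005) with yaw about -0.105, plate front edge middle at (0.617, -0.012) with yaw -0.063. The gap is about 37 mm and the red stop is on the -y side. I'm moving to a point behind the housing, with the fingers spread beside the bore.

Emit:
step_arm(
  motion=[
    {"roll": 0.124,"claw": 0.65},
    {"roll": 0.124,"claw": 0.65},
    {"roll": 0.124,"claw": 0.65},
    {"tx": 14,"ty": -45,"claw": 0.65},
    {"tx": 14,"ty": -45,"claw": 0.65},
    {"tx": 14,"ty": -45,"claw": 0.65},
    {"tx": 14,"ty": -45,"claw": 0.65},
    {"tx": 14,"ty": -45,"claw": 0.65},
    {"tx": 14,"ty": -45,"claw": 0.65},
    {"tx": 14,"ty": -45,"claw": 0.65},
    {"tx": 14,"ty": -45,"claw": 0.65},
    {"tx": 14,"ty": -45,"claw": 0.65},
  ],
)

```text
invalid input
```

```bash
cat > st.py <<'E'
from h import *
import sys
s=manip.state(); f=np.load("fit.npy"); pl=f[3:]
M=R.from_quat(s["tcp_rot"]).as_matrix(); e=np.array(s["ee_pos"])
T=R.from_euler("z",pl[2]).as_matrix()
print("t",round(s["time"],2),"tcp",np.round(e,4),"yaw",round(np.arctan2(M[1,0],M[0,0]),4),"F",np.round(s["ft_force"],1),"gap",round(s["finger_gap"],2))
print("tcp in plate mm",np.round(1e3*(T.T@(e-np.r_[pl[:2],0])),1))
for a in sys.argv[1:]:
    g=np.array(eval(a)); print("to",a,"tool mm",np.round(1e3*M.T@(g-e),1))
E
python3 st.py "[.4615,.003,.03]"
```

```text
t 1.3 tcp [ 0.1773 -0.6513  0.2186] yaw 0.2658 F [-1.7  0.3  0.1] gap 1.0
tcp in plate mm [-398.  -666.   218.6]
to [.4615,.003,.03] tool mm [ 446.1 -556.6  188.7]
```

Emit:
step_arm(
  motion=[
    {"tx": 0,"ty": 0,"tz": 0,"roll": 0.124,"claw": 0.65},
    {"tx": 0,"ty": 0,"tz": 0,"roll": 0.124,"claw": 0.65},
    {"tx": 0,"ty": 0,"tz": 0,"roll": 0.124,"claw": 0.65},
    {"tx": 14,"ty": -45,"tz": 0,"roll": 0,"claw": 0.65},
    {"tx": 14,"ty": -45,"tz": 0,"roll": 0,"claw": 0.65},
    {"tx": 14,"ty": -45,"tz": 0,"roll": 0,"claw": 0.65},
    {"tx": 14,"ty": -45,"tz": 0,"roll": 0,"claw": 0.65},
    {"tx": 14,"ty": -45,"tz": 0,"roll": 0,"claw": 0.65},
    {"tx": 14,"ty": -45,"tz": 0,"roll": 0,"claw": 0.65},
    {"tx": 14,"ty": -45,"tz": 0,"roll": 0,"claw": 0.65},
    {"tx": 14,"ty": -45,"tz": 0,"roll": 0,"claw": 0.65},
    {"tx": 14,"ty": -45,"tz": 0,"roll": 0,"claw": 0.65},
  ],
)

```text
time: 2.5
ee_pos: [0.3458, -0.2602, 0.2189]
tcp_rot: [0.999, -0.053, 0.0, 0.0]
ft_force: [0.7, -0.5, 0.1]
finger_gap: 0.649
grasp_force: 0.0
```

```bash
python3 st.py "[.4615,.003,.03]"
```

```text
t 2.5 tcp [ 0.3458 -0.2602  0.2189] yaw -0.1066 F [ 0.7 -0.5  0.1] gap 0.65
tcp in plate mm [-254.6 -265.   218.9]
to [.4615,.003,.03] tool mm [  86.9 -274.1  188.8]
```

Emit:
step_arm(
  motion=[
    {"tx": 14.5,"ty": -45.7,"tz": 0,"roll": 0,"claw": 0.65},
    {"tx": 14.5,"ty": -45.7,"tz": 0,"roll": 0,"claw": 0.65},
    {"tx": 14.5,"ty": -45.7,"tz": 0,"roll": 0,"claw": 0.65},
    {"tx": 14.5,"ty": -45.7,"tz": 0,"roll": 0,"claw": 0.65},
    {"tx": 14.5,"ty": -45.7,"tz": 0,"roll": 0,"claw": 0.65},
    {"tx": 14.5,"ty": -45.7,"tz": 0,"roll": 0,"claw": 0.65},
    {"tx": 0,"ty": 0,"tz": 25,"roll": 0,"claw": 0.65},
    {"tx": 0,"ty": 0,"tz": 35,"roll": 0,"claw": 0.65},
    {"tx": 0,"ty": 0,"tz": 35,"roll": 0,"claw": 0.65},
    {"tx": 0,"ty": 0,"tz": 35,"roll": 0,"claw": 0.65},
    {"tx": 0,"ty": 0,"tz": 35,"roll": 0,"claw": 0.65},
    {"tx": 0,"ty": 0,"tz": 24,"roll": 0,"claw": 0.65},
  ],
)

```text
time: 3.7
ee_pos: [0.4602, 0.0016, 0.0275]
tcp_rot: [0.999, -0.053, -0.001, 0.0]
ft_force: [-0.2, -0.6, -0.2]
finger_gap: 0.649
grasp_force: 0.0
```

```bash
python3 st.py "[.484,.0,.03]"
python3 - <<'E'
from h import *
a=optics.snapshot("wrist"); save("w1.png",a)
E
```

```text
t 3.7 tcp [0.4602 0.0016 0.0275] yaw -0.1061 F [-0.2 -0.6 -0.2] gap 0.65
tcp in plate mm [-156.9    3.5   27.5]
to [.484,.0,.03] tool mm [23.8 -1.  -2.6]
```

View pics/w1.png

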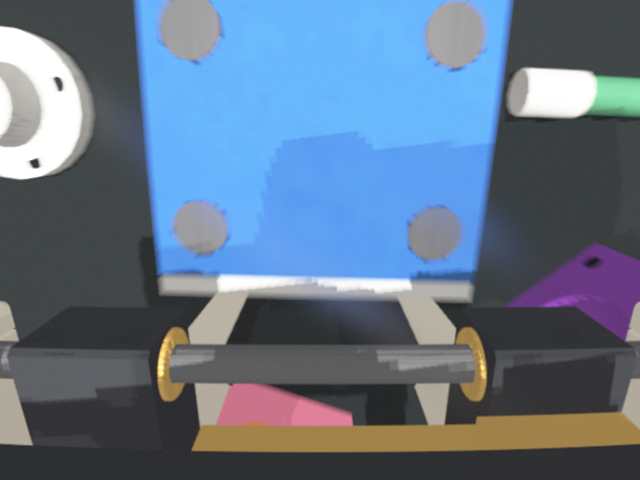

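The wrist picture shows the blue block dead ahead, with both fingers either side of the bore (bright edge at row 288, columns 160–470). Next I slide it to the plate edge, squaring it up on the way.

Emit:
step_arm(
  motion=[
    {"tx": 9,"ty": 0,"tz": 0,"roll": 0,"claw": 0.65},
    {"tx": 6,"ty": 0,"tz": 0,"roll": -0.008,"claw": 0.65},
    {"tx": 6,"ty": 0,"tz": 0,"roll": -0.009,"claw": 0.65},
    {"tx": 6,"ty": 0,"tz": 0,"roll": -0.009,"claw": 0.65},
    {"tx": 6,"ty": 0,"tz": 0,"roll": -0.009,"claw": 0.65},
    {"tx": 5,"ty": 0,"tz": 0,"roll": -0.008,"claw": 0.65},
    {"tx": 5,"ty": 0,"tz": 0,"roll": 0,"claw": 0.65},
    {"tx": 4,"ty": 0,"tz": 0,"roll": 0,"claw": 0.65},
    {"tx": 2,"ty": 0,"tz": 0,"roll": 0,"claw": 0.65},
  ],
)

```text
time: 4.65
ee_pos: [0.5109, -0.0028, 0.0312]
tcp_rot: [1.0, -0.031, 0.0, -0.0]
ft_force: [-7.8, 0.6, 6.4]
finger_gap: 0.649
grasp_force: 4.0
```

```bash
python3 st.py
```

```text
t 4.65 tcp [ 0.5109 -0.0028  0.0312] yaw -0.0627 F [-7.8  0.6  6.4] gap 0.65
tcp in plate mm [-106.1    2.4   31.2]
```

Emit:
step_arm(
  motion=[
    {"tx": 1,"ty": 0,"tz": 0,"roll": 0,"claw": 0.65},
    {"tx": 1,"ty": 0,"tz": 0,"roll": 0,"claw": 0.65},
    {"tx": 1,"ty": 0,"tz": 0,"roll": 0,"claw": 0.65},
  ],
)

```text
time: 4.95
ee_pos: [0.5117, -0.0027, 0.0314]
tcp_rot: [1.0, -0.032, -0.002, -0.0]
ft_force: [-43.4, 4.6, 31.4]
finger_gap: 0.651
grasp_force: 22.2
```

```bash
python3 st.py
python3 - <<'E'
from h import *
a=optics.snapshot("scene"); save("s2.png",cv2.resize(a[190:310,250:410],None,fx=5,fy=5,interpolation=cv2.INTER_CUBIC))
E
```

```text
t 4.95 tcp [ 0.5117 -0.0027  0.0314] yaw -0.063 F [-43.4   4.6  31.4] gap 0.65
tcp in plate mm [-105.3    2.5   31.4]
```

View pics/s2.png

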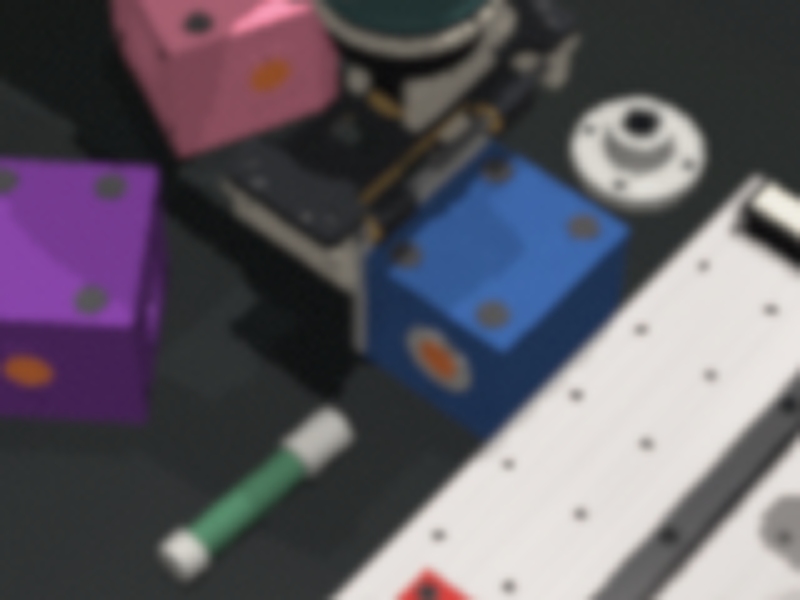

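The block now sits flush and square against the plate edge. I'll back off and raise for the tip.

Emit:
step_arm(
  motion=[
    {"tx": -8,"ty": 0,"tz": 0,"roll": 0,"claw": 0.65},
    {"tx": -4,"ty": 0,"tz": -18,"roll": 0,"claw": 0.65},
    {"tx": 0,"ty": 0,"tz": -18,"roll": 0,"claw": 0.65},
    {"tx": 0,"ty": 0,"tz": 0,"roll": 0,"claw": 0.65},
  ],
)

```text
time: 5.4
ee_pos: [0.503, -0.0023, 0.0693]
tcp_rot: [1.0, -0.031, 0.003, 0.0]
ft_force: [0.5, 1.2, -0.1]
finger_gap: 0.653
grasp_force: 0.0
```

```bash
python3 st.py
```

```text
t 5.4 tcp [ 0.503  -0.0023  0.0693] yaw -0.0628 F [ 0.5  1.2 -0.1] gap 0.65
tcp in plate mm [-114.     2.3   69.3]
```

Emit:
step_arm(
  motion=[
    {"tx": 5,"ty": 0,"tz": 0,"roll": 0,"claw": 0.65},
    {"tx": 4,"ty": 0,"tz": 0,"roll": 0,"claw": 0.65},
    {"tx": 3.5,"ty": 0,"tz": -4,"roll": 0,"claw": 0.65},
    {"tx": 3.5,"ty": 0,"tz": -5,"roll": 0,"claw": 0.65},
    {"tx": 4,"ty": 0,"tz": -5,"roll": 0,"claw": 0.65},
    {"tx": 4.5,"ty": 0,"tz": -4.5,"roll": 0,"claw": 0.65},
    {"tx": 4.5,"ty": 0,"tz": -4.5,"roll": 0,"claw": 0.65},
    {"tx": 4.5,"ty": 0,"tz": -4.5,"roll": 0,"claw": 0.65},
    {"tx": 5,"ty": 0,"tz": -4,"roll": 0,"claw": 0.65},
    {"tx": 5,"ty": 0,"tz": -3.5,"roll": 0,"claw": 0.65},
    {"tx": 5.5,"ty": 0,"tz": -3.5,"roll": 0,"claw": 0.65},
  ],
)

```text
time: 6.5
ee_pos: [0.5504, -0.0053, 0.1047]
tcp_rot: [1.0, -0.032, 0.0, 0.0]
ft_force: [-2.4, 0.1, 2.4]
finger_gap: 0.652
grasp_force: 1.8
```

```bash
python3 st.py
python3 - <<'E'
from h import *
a=optics.snapshot("scene"); save("s3.png",cv2.resize(a[180:300,260:420],None,fx=5,fy=5,interpolation=cv2.INTER_CUBIC))
E
```

```text
t 6.5 tcp [ 0.5504 -0.0053  0.1047] yaw -0.0632 F [-2.4  0.1  2.4] gap 0.65
tcp in plate mm [-66.5   2.3 104.7]
```

View pics/s3.png

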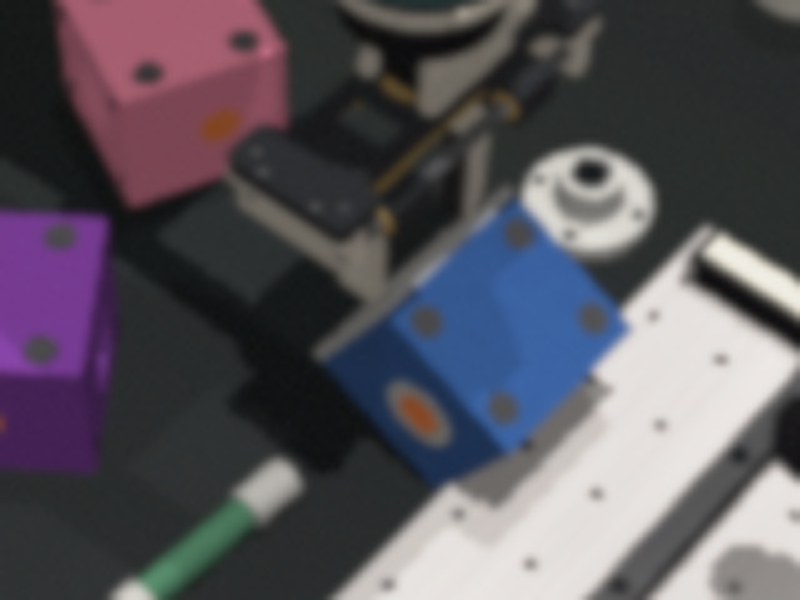

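The block is tilting cleanly over the edge at about 30°, with low force. I continue along the arc.

Emit:
step_arm(
  motion=[
    {"tx": 6,"ty": 0,"tz": -3,"roll": 0,"claw": 0.65},
    {"tx": 6,"ty": 0,"tz": -3,"roll": 0,"claw": 0.65},
    {"tx": 6,"ty": 0,"tz": -2.5,"roll": 0,"claw": 0.65},
    {"tx": 6,"ty": 0,"tz": -2,"roll": 0,"claw": 0.65},
    {"tx": 6,"ty": 0,"tz": -2,"roll": 0,"claw": 0.65},
    {"tx": 6,"ty": 0,"tz": -1.5,"roll": 0,"claw": 0.65},
    {"tx": 6,"ty": 0,"tz": -1,"roll": 0,"claw": 0.65},
    {"tx": 6,"ty": 0,"tz": -0.5,"roll": 0,"claw": 0.65},
    {"tx": 6,"ty": 0,"tz": 0,"roll": 0,"claw": 0.65},
  ],
)

```text
time: 7.45
ee_pos: [0.6043, -0.0087, 0.1198]
tcp_rot: [1.0, -0.032, 0.0, -0.0]
ft_force: [-0.6, 0.7, 2.6]
finger_gap: 0.652
grasp_force: 1.1
```

```bash
python3 st.py
```

```text
t 7.45 tcp [ 0.6043 -0.0087  0.1198] yaw -0.0632 F [-0.6  0.7  2.6] gap 0.65
tcp in plate mm [-12.5   2.4 119.8]
```

Emit:
step_arm(
  motion=[
    {"tx": 6,"ty": 0,"tz": 0,"roll": 0,"claw": 0.65},
    {"tx": 6,"ty": 0,"tz": 0.5,"roll": 0,"claw": 0.65},
    {"tx": 6,"ty": 0,"tz": 1,"roll": 0,"claw": 0.65},
    {"tx": 6,"ty": 0,"tz": 1,"roll": 0,"claw": 0.65},
    {"tx": 6,"ty": 0,"tz": 1.5,"roll": 0,"claw": 0.65},
    {"tx": 0,"ty": 0,"tz": 0,"roll": 0,"claw": 0.65},
  ],
)

```text
time: 8.05
ee_pos: [0.6343, -0.0107, 0.1153]
tcp_rot: [0.999, -0.032, -0.0, 0.0]
ft_force: [-0.0, -0.8, -0.2]
finger_gap: 0.652
grasp_force: 0.0
```

```bash
python3 st.py
python3 - <<'E'
from h import *
a=optics.snapshot("scene"); save("s4.png",cv2.resize(a[180:300,260:420],None,fx=5,fy=5,interpolation=cv2.INTER_CUBIC))
E
```

```text
t 8.05 tcp [ 0.6343 -0.0107  0.1153] yaw -0.0633 F [-0.  -0.8 -0.2] gap 0.65
tcp in plate mm [ 17.5   2.3 115.3]
```

View pics/s4.png

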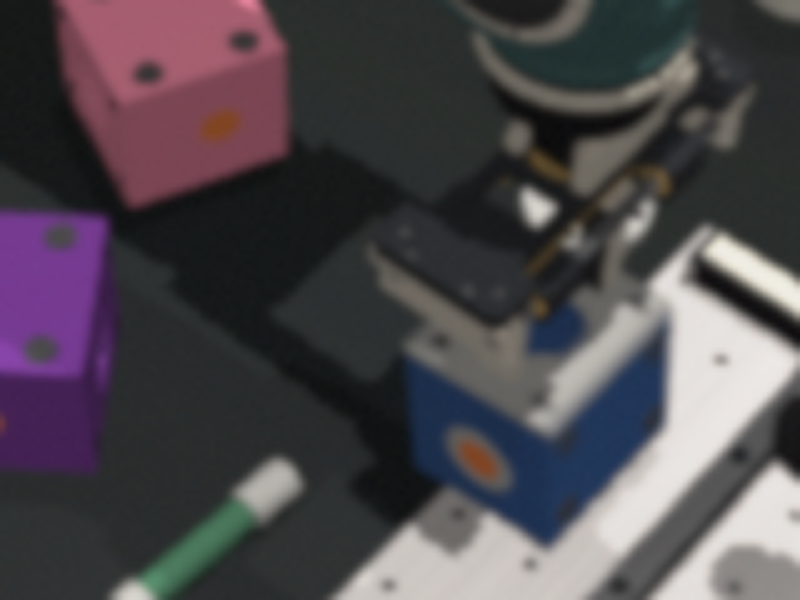

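The block lies flat with the bored face up, still overhanging the front edge. I'm moving behind it to push it on.

Emit:
step_arm(
  motion=[
    {"tx": 0,"ty": 0,"tz": -10,"roll": 0,"claw": 0.65},
    {"tx": -20,"ty": 0,"tz": 0,"roll": 0,"claw": 0.65},
    {"tx": -25,"ty": 0,"tz": 0,"roll": 0,"claw": 0.65},
    {"tx": -20,"ty": 0,"tz": 0,"roll": 0,"claw": 0.65},
    {"tx": 0,"ty": 0,"tz": 25,"roll": 0,"claw": 0.65},
    {"tx": 0,"ty": 0,"tz": 30,"roll": 0,"claw": 0.65},
    {"tx": 0,"ty": 0,"tz": 20,"roll": 0,"claw": 0.65},
    {"tx": 0,"ty": 0,"tz": 0,"roll": 0,"claw": 0.65},
  ],
)

```text
time: 8.9
ee_pos: [0.5673, -0.0064, 0.0485]
tcp_rot: [0.999, -0.032, -0.002, -0.0]
ft_force: [-0.7, 0.9, 0.1]
finger_gap: 0.65
grasp_force: 0.0
```

```bash
python3 st.py
cat > pose.py <<'E'
from h import *
C=optics.camera_model("top"); im=optics.snapshot("top"); pl=np.load("fit.npy")[3:]
best=None
for r in optics.regions_of("casting","top"):
    p=at_z(C,r["position"],.108); q=R.from_euler("z",-pl[2]).apply(p-np.r_[pl[:2],0])
    if q[0]>-.05:
        f=fit([(C,r["mask"])],[p[0],p[1],pl[2]],(-.043,.043),(-.05,.05),.012,.108)
        g=R.from_euler("z",-pl[2]).apply(np.r_[f.x[:2]-pl[:2],0]); print("block in plate mm",np.round(1e3*g[:2],1),"yaw",round(f.x[2]-pl[2],3),"cost",round(f.fun,3),"score",round(r["score"],2))
E
python3 pose.py
```

```text
t 8.9 tcp [ 0.5673 -0.0064  0.0485] yaw -0.0631 F [-0.7  0.9  0.1] gap 0.65
tcp in plate mm [-49.6   2.4  48.5]
block in plate mm [45.1  2.5] yaw 0.081 cost 0.797 score 0.57
```

Emit:
step_arm(
  motion=[
    {"tx": 9,"ty": 0,"tz": 0,"roll": 0,"claw": 0.65},
    {"tx": 8,"ty": 0,"tz": 0,"roll": 0,"claw": 0.65},
    {"tx": 5,"ty": 0,"tz": 0,"roll": 0,"claw": 0.65},
    {"tx": 5,"ty": 0,"tz": 0,"roll": 0,"claw": 0.65},
    {"tx": 5,"ty": 0,"tz": 0,"roll": 0,"claw": 0.65},
    {"tx": 5,"ty": 0,"tz": 0,"roll": 0,"claw": 0.65},
    {"tx": 4,"ty": 0,"tz": 0,"roll": 0,"claw": 0.65},
    {"tx": 3,"ty": 0,"tz": 0,"roll": 0,"claw": 0.65},
  ],
)

```text
time: 9.8
ee_pos: [0.6133, -0.0093, 0.0515]
tcp_rot: [1.0, -0.032, -0.0, -0.0]
ft_force: [-8.2, 0.0, 7.2]
finger_gap: 0.646
grasp_force: 4.0
```

```bash
python3 st.py
```

```text
t 9.8 tcp [ 0.6133 -0.0093  0.0515] yaw -0.0632 F [-8.2  0.   7.2] gap 0.65
tcp in plate mm [-3.5  2.4 51.5]
```

Emit:
step_arm(
  motion=[
    {"tx": -15,"ty": 0,"tz": 0,"roll": 0,"claw": 0.0},
    {"tx": 0,"ty": 0,"tz": -35,"roll": 0,"claw": 0.0},
    {"tx": 0,"ty": 0,"tz": -40,"roll": 0,"claw": 0.0},
    {"tx": 0,"ty": -30,"tz": 0,"roll": 0,"claw": 0.0},
    {"tx": 15,"ty": -32,"tz": 0,"roll": 0,"claw": 0.0},
    {"tx": 30,"ty": -32,"tz": 0,"roll": 0,"claw": 0.0},
    {"tx": 24,"ty": 0,"tz": 0,"roll": 0,"claw": 0.0},
    {"tx": 0,"ty": 0,"tz": 0,"roll": 0,"claw": 0.0},
  ],
)

```text
time: 10.6
ee_pos: [0.6749, 0.0819, 0.1255]
tcp_rot: [1.0, -0.031, 0.0, 0.0]
ft_force: [0.1, -0.2, -0.3]
finger_gap: 0.023
grasp_force: 0.0
```

```bash
python3 st.py; python3 pose.py
```

```text
t 10.6 tcp [0.6749 0.0819 0.1255] yaw -0.0621 F [ 0.1 -0.2 -0.3] gap 0.02
tcp in plate mm [ 52.2  97.3 125.5]
block in plate mm [46.  -5.9] yaw 0.086 cost 0.322 score 0.79
block in plate mm [ -21.7 -330.7] yaw 1.185 cost 0.502 score 0.62
block in plate mm [ 165.4 -108. ] yaw 0.517 cost 0.768 score 0.18
```

Emit:
step_arm(
  motion=[
    {"tx": -3,"ty": 0,"tz": 30,"roll": 0,"claw": 0.0},
    {"tx": 0,"ty": 0,"tz": 35,"roll": 0,"claw": 0.0},
    {"tx": 0,"ty": 0,"tz": 10,"roll": 0,"claw": 0.0},
    {"tx": 0,"ty": 10,"tz": 0,"roll": 0,"claw": 0.0},
    {"tx": 0,"ty": 10,"tz": 0,"roll": 0,"claw": 0.0},
    {"tx": 0,"ty": 5,"tz": 0,"roll": 0,"claw": 0.0},
    {"tx": 0,"ty": 5,"tz": 0,"roll": 0,"claw": 0.0},
    {"tx": 0,"ty": 7,"tz": 0,"roll": 0,"claw": 0.0},
    {"tx": 0,"ty": 8,"tz": 0,"roll": 0,"claw": 0.0},
    {"tx": 0,"ty": 8,"tz": 0,"roll": 0,"claw": 0.0},
    {"tx": 0,"ty": 7,"tz": 0,"roll": 0,"claw": 0.0},
  ],
)

```text
time: 11.8
ee_pos: [0.6667, 0.0215, 0.0528]
tcp_rot: [1.0, -0.032, 0.002, -0.001]
ft_force: [0.2, 7.5, 5.1]
finger_gap: 0.003
grasp_force: 3.9
```

```bash
python3 st.py; python3 pose.py
```

```text
t 11.8 tcp [0.6667 0.0215 0.0528] yaw -0.0632 F [0.2 7.5 5.1] gap 0.0
tcp in plate mm [47.8 36.5 52.8]
block in plate mm [ 46.1 -31.4] yaw 0.032 cost 0.631 score 0.81
```

Emit:
step_arm(
  motion=[
    {"tx": 0,"ty": 8,"tz": 0,"roll": 0,"claw": 0.0},
    {"tx": 0,"ty": 8,"tz": 0,"roll": 0,"claw": 0.0},
    {"tx": 0,"ty": 8,"tz": 0,"roll": 0,"claw": 0.0},
    {"tx": 0,"ty": 8,"tz": 0,"roll": 0,"claw": 0.0},
    {"tx": 0,"ty": 7,"tz": 0,"roll": 0,"claw": 0.0},
    {"tx": 0,"ty": 5,"tz": 0,"roll": 0,"claw": 0.0},
    {"tx": 0,"ty": 5,"tz": 0,"roll": 0,"claw": 0.0},
  ],
)

```text
time: 12.6
ee_pos: [0.6633, -0.027, 0.052]
tcp_rot: [1.0, -0.031, 0.001, -0.001]
ft_force: [0.7, 7.6, 4.9]
finger_gap: 0.005
grasp_force: 4.1
```

```bash
python3 st.py
python3 - <<'E'
from h import *
a=optics.snapshot("scene"); save("s5.png",cv2.resize(a[200:350,290:450],None,fx=4,fy=4,interpolation=cv2.INTER_CUBIC))
E
```

```text
t 12.6 tcp [ 0.6633 -0.027   0.052 ] yaw -0.0629 F [0.7 7.6 4.9] gap 0.0
tcp in plate mm [ 47.5 -12.2  52. ]
```

View pics/s5.png

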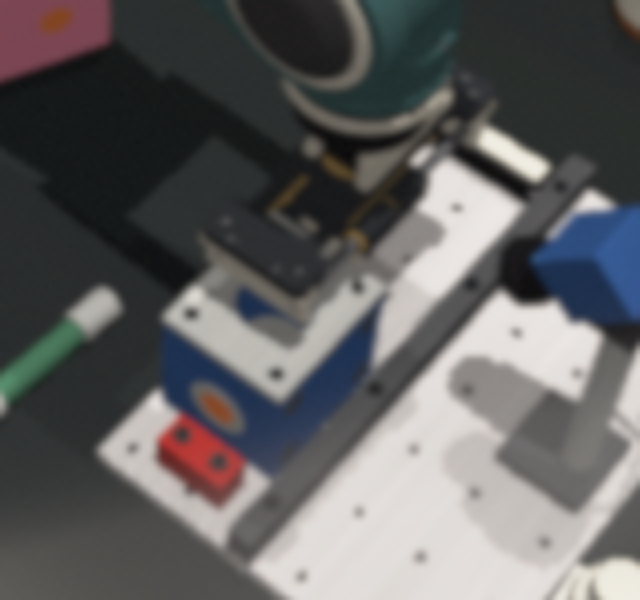

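Emit:
step_arm(
  motion=[
    {"tx": 0,"ty": 4,"tz": 0,"roll": 0,"claw": 0.0},
    {"tx": 0,"ty": 3,"tz": 0,"roll": 0,"claw": 0.0},
    {"tx": 0,"ty": -10,"tz": 0,"roll": 0,"claw": 0.0},
    {"tx": 0,"ty": 0,"tz": -37,"roll": 0,"claw": 0.0},
    {"tx": 0,"ty": 0,"tz": -40,"roll": 0,"claw": 0.0},
    {"tx": -30,"ty": 20,"tz": 0,"roll": 0,"claw": 0.65},
    {"tx": -30,"ty": 30,"tz": 0,"roll": 0,"claw": 0.65},
    {"tx": -13,"ty": 27,"tz": 0,"roll": 0,"claw": 0.65},
    {"tx": 0,"ty": 0,"tz": 38,"roll": 0,"claw": 0.65},
    {"tx": 0,"ty": 0,"tz": 38,"roll": 0,"claw": 0.65},
    {"tx": 0,"ty": 0,"tz": 0,"roll": 0,"claw": 0.65},
  ],
)

```text
time: 13.75
ee_pos: [0.5825, -0.096, 0.047]
tcp_rot: [0.999, -0.032, -0.004, -0.001]
ft_force: [0.5, 0.7, 0.4]
finger_gap: 0.472
grasp_force: 0.0
```

```bash
python3 st.py
```

```text
t 13.75 tcp [ 0.5825 -0.096   0.047 ] yaw -0.0636 F [0.5 0.7 0.4] gap 0.47
tcp in plate mm [-28.8 -86.2  47. ]
```

Emit:
step_arm(
  motion=[
    {"tx": 10,"ty": 0,"tz": 0,"roll": 0,"claw": 0.65},
    {"tx": 9,"ty": 0,"tz": 0,"roll": 0,"claw": 0.65},
    {"tx": 4,"ty": 0,"tz": 0,"roll": 0,"claw": 0.65},
    {"tx": 3,"ty": 0,"tz": 0,"roll": 0,"claw": 0.65},
    {"tx": 2,"ty": 0,"tz": 0,"roll": 0,"claw": 0.65},
    {"tx": 2,"ty": 0,"tz": 0,"roll": 0,"claw": 0.65},
    {"tx": 1,"ty": 0,"tz": 0,"roll": 0,"claw": 0.65},
  ],
)

```text
time: 14.45
ee_pos: [0.6156, -0.0984, 0.0534]
tcp_rot: [0.999, -0.032, -0.001, -0.0]
ft_force: [-28.6, 4.9, 18.5]
finger_gap: 0.646
grasp_force: 14.1
```

```bash
python3 st.py
```

```text
t 14.45 tcp [ 0.6156 -0.0984  0.0534] yaw -0.0634 F [-28.6   4.9  18.5] gap 0.65
tcp in plate mm [  4.5 -86.5  53.4]
```

Emit:
step_arm(
  motion=[
    {"tx": -13,"ty": 0,"tz": 0,"roll": 0,"claw": 0.0},
    {"tx": 0,"ty": 0,"tz": -37,"roll": 0,"claw": 0.0},
    {"tx": 0,"ty": 0,"tz": -38,"roll": 0,"claw": 0.0},
    {"tx": 20,"ty": -30,"tz": 0,"roll": 0,"claw": 0.0},
    {"tx": 24,"ty": -30,"tz": 0,"roll": 0,"claw": 0.0},
    {"tx": 22,"ty": -30,"tz": 0,"roll": 0,"claw": 0.0},
    {"tx": 0,"ty": 0,"tz": 0,"roll": 0,"claw": 0.0},
    {"tx": 0,"ty": 0,"tz": 38,"roll": 0,"claw": 0.0},
    {"tx": 0,"ty": 0,"tz": 38,"roll": 0,"claw": 0.0},
    {"tx": 0,"ty": 0,"tz": 0,"roll": 0,"claw": 0.0},
  ],
)

```text
time: 15.45
ee_pos: [0.6722, -0.0123, 0.0461]
tcp_rot: [0.999, -0.032, -0.003, -0.0]
ft_force: [-0.9, 0.7, 0.2]
finger_gap: 0.006
grasp_force: 0.0
```

```bash
python3 st.py
```

```text
t 15.45 tcp [ 0.6722 -0.0123  0.0461] yaw -0.0632 F [-0.9  0.7  0.2] gap 0.01
tcp in plate mm [55.4  3.1 46.1]
```

Emit:
step_arm(
  motion=[
    {"tx": 1,"ty": 10,"tz": 0,"roll": 0,"claw": 0.0},
    {"tx": 1,"ty": 8,"tz": 0,"roll": 0,"claw": 0.0},
    {"tx": 0,"ty": 3,"tz": 0,"roll": 0,"claw": 0.0},
    {"tx": 0,"ty": 3,"tz": 0,"roll": 0,"claw": 0.0},
    {"tx": 0,"ty": 2,"tz": 0,"roll": 0,"claw": 0.0},
  ],
)

```text
time: 15.95
ee_pos: [0.6761, -0.038, 0.053]
tcp_rot: [0.999, -0.032, 0.002, -0.001]
ft_force: [0.8, 8.3, 6.6]
finger_gap: 0.005
grasp_force: 4.4
```

```bash
python3 st.py
```

```text
t 15.95 tcp [ 0.6761 -0.038   0.053 ] yaw -0.0634 F [0.8 8.3 6.6] gap 0.0
tcp in plate mm [ 61.  -22.3  53. ]
```

Still sliding at 8 N, so the stop hasn't been reached yet. I go on in small steps.

Emit:
step_arm(
  motion=[
    {"tx": -1,"ty": 1.5,"tz": 0,"roll": 0,"claw": 0.0},
    {"tx": -1,"ty": 1.5,"tz": 0,"roll": 0,"claw": 0.0},
  ],
)

```text
time: 16.15
ee_pos: [0.6748, -0.0394, 0.0537]
tcp_rot: [1.0, -0.031, 0.003, -0.002]
ft_force: [8.6, 22.0, 13.1]
finger_gap: 0.005
grasp_force: 12.4
```

```bash
python3 st.py
```

```text
t 16.15 tcp [ 0.6748 -0.0394  0.0537] yaw -0.0626 F [ 8.6 22.  13.1] gap 0.0
tcp in plate mm [ 59.8 -23.8  53.7]
```

Emit:
step_arm(
  motion=[
    {"tx": 0,"ty": 1,"tz": 0,"roll": 0,"claw": 0.0},
    {"tx": 0,"ty": 0,"tz": 0,"roll": 0,"claw": 0.0},
    {"tx": 0,"ty": -13,"tz": 0,"roll": 0,"claw": 0.0},
    {"tx": 0,"ty": 0,"tz": -37,"roll": 0,"claw": 0.0},
    {"tx": 0,"ty": 0,"tz": -40,"roll": 0,"claw": 0.0},
    {"tx": -30,"ty": 20,"tz": 0,"roll": 0,"claw": 0.65},
    {"tx": -30,"ty": 30,"tz": 0,"roll": 0,"claw": 0.65},
    {"tx": -25,"ty": 27,"tz": 0,"roll": 0,"claw": 0.65},
    {"tx": 0,"ty": 0,"tz": 38,"roll": 0,"claw": 0.65},
    {"tx": 0,"ty": 0,"tz": 38,"roll": 0,"claw": 0.65},
    {"tx": 0,"ty": 0,"tz": 0,"roll": 0,"claw": 0.65},
  ],
)

```text
time: 17.25
ee_pos: [0.5814, -0.1004, 0.0477]
tcp_rot: [0.999, -0.032, -0.003, -0.0]
ft_force: [-0.1, -0.3, 0.5]
finger_gap: 0.471
grasp_force: 0.0
```

```bash
python3 st.py
```

```text
t 17.25 tcp [ 0.5814 -0.1004  0.0477] yaw -0.0638 F [-0.1 -0.3  0.5] gap 0.47
tcp in plate mm [-29.6 -90.6  47.7]
```

Emit:
step_arm(
  motion=[
    {"tx": 10,"ty": 0,"tz": 0,"roll": 0,"claw": 0.65},
    {"tx": 10,"ty": 0,"tz": 0,"roll": 0,"claw": 0.65},
    {"tx": 6,"ty": 0,"tz": 0,"roll": 0,"claw": 0.65},
    {"tx": 3,"ty": 0,"tz": 0,"roll": 0,"claw": 0.65},
    {"tx": 3,"ty": 0,"tz": 0,"roll": 0,"claw": 0.65},
  ],
)

```text
time: 17.75
ee_pos: [0.6154, -0.1024, 0.0524]
tcp_rot: [1.0, -0.032, -0.001, -0.0]
ft_force: [-37.6, 7.5, 27.4]
finger_gap: 0.653
grasp_force: 18.9
```

```bash
python3 st.py
```

```text
t 17.75 tcp [ 0.6154 -0.1024  0.0524] yaw -0.0631 F [-37.6   7.5  27.4] gap 0.65
tcp in plate mm [  4.5 -90.4  52.4]
```

It's firm against the fence at the same depth as before. I'm retreating to verify.

Emit:
step_arm(
  motion=[
    {"tx": -3,"ty": 0,"tz": 0,"roll": 0,"claw": 0.65},
    {"tx": -20,"ty": 0,"tz": 0,"roll": 0,"claw": 0.65},
    {"tx": -20,"ty": 0,"tz": -30,"roll": 0,"claw": 0.65},
    {"tx": -30,"ty": 0,"tz": -35,"roll": 0,"claw": 0.65},
    {"tx": -40,"ty": 0,"tz": -30,"roll": 0,"claw": 0.65},
    {"tx": -40,"ty": 0,"tz": -20,"roll": 0,"claw": 0.65},
    {"tx": -20,"ty": 30,"tz": 0,"roll": 0,"claw": 0.65},
    {"tx": -10,"ty": 45,"tz": 0,"roll": 0,"claw": 0.65},
    {"tx": 0,"ty": 45,"tz": 0,"roll": 0,"claw": 0.65},
    {"tx": 0,"ty": 45,"tz": 0,"roll": 0,"claw": 0.65},
  ],
)

```text
time: 18.75
ee_pos: [0.4222, -0.2574, 0.1676]
tcp_rot: [1.0, -0.032, 0.001, 0.001]
ft_force: [1.4, 0.5, 0.7]
finger_gap: 0.651
grasp_force: 0.0
```

```bash
python3 st.py; python3 pose.py
python3 - <<'E'
from h import *
a=optics.snapshot("top"); b=optics.snapshot("scene")
k=cv2.INTER_CUBIC
save("end.png",np.hstack([cv2.resize(a[180:270,300:390],(400,400),interpolation=k),cv2.resize(b[240:340,290:390],(400,400),interpolation=k)]))
E
```

```text
t 18.75 tcp [ 0.4222 -0.2574  0.1676] yaw -0.063 F [1.4 0.5 0.7] gap 0.65
tcp in plate mm [-178.5 -257.4  167.6]
block in plate mm [ 54.9 -89.4] yaw 0.024 cost 0.081 score 0.71
```

View pics/end.png

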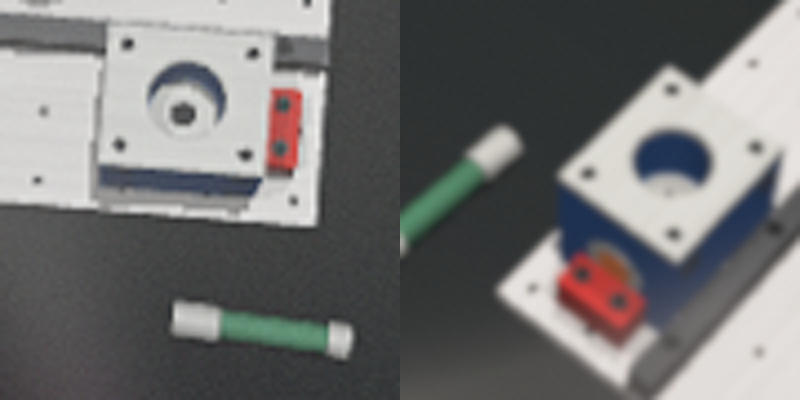

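The pictures show the bored face up and the block touching the fence and the red stop. The fit gives (55, -89) mm against a target of (57, -90), and the stall forces on both contacts agree.

```bash
python3 -c "
from cell import manip
print(manip.sign_off())"
```

```text
the job is handed in; nothing more can be done
None
```

The blue housing was tipped onto the plate with its bored face up, pushed flush against the back fence and the red stop, released, and handed in at about 19 s. The verdict has not been reported back.

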